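# Spin the banding wheel and stop it on the mark

### The job

Flick the banding wheel so that it spins anticlockwise seen from above, and take your finger away so that the red mark sweeps past the yellow pointer at least once with the wheel running free. On a later pass, brake the wheel with a fingertip so that it stops with the pointer pointing at the red mark: stop it there in one go, not somewhere else and then nudged round, then take the finger away. The cup stays standing untouched in the middle of the wheel, and the paint jars and the little tree are left where they are.

Things in the scene. Friction and masses are not known exactly. Their poses are not given: they have to be found in the camera images.
- wheel (a joint): turn of the wheel head about its upright axis, rad: 0 when the centre of the red mark is exactly at the pointer, growing anticlockwise seen from above and counting on past each turn (6.28, 12.57, .. are again at the pointer). Starts at rest between -5.4 and -0.8. Turns freely, no stops; it coasts, losing about 0.1 to 0.2 rad/s each second (from 2.5 rad/s it runs some 15 s), and stays where it stops
- hub (a point): fixed point on the wheel's axis, at its top face. The head is a flat aluminium disc, 220 mm diameter, 14 mm thick, about 1.2 kg, top 74 mm above the table (grooves only drawn). A fingertip pressed on the top near the rim and swept along it drags the wheel round by friction; pressed there with a few newtons it stops the wheel at once
- mark (a point): centre line of the red mark (36 mm wide along the rim, 18 mm radially, painted flat on the head's top), 100 mm from the axis, on the top face; turns with the wheel; its x axis points radially outward
- pointer (a point): where mark lies when the pointer points at the mark's centre: 100 mm from the axis, at the top face; fixed to the stand; x axis radially outward. The yellow pointer's tip is 115 mm from the axis, its steel bracket reaches out to 150 mm; 5 to 22 mm wide, up to 14 mm above the wheel's top face; it does not touch the wheel
- cup: white unglazed cup, 68 mm across the rim, 52 mm tall, standing loose in the middle of the wheel and turning with it; origin at the centre of its underside
- jar_green: glass paint jar with a green cap, 48 mm diameter, 65 mm tall, loose; origin at the centre of its underside; to be left alone
- jar_red: glass paint jar with a red cap, 48 mm diameter, 65 mm tall, loose; origin at the centre of its underside; to be left alone
- tree: white plaster fir tree figure, 60 mm diameter at the foot, 82 mm tall, loose; origin at the centre of its underside; to be left alone
There are look-alikes about, which are no part of the job. What is shaped like the cup but blue or purple is not meant.

How it is judged (in metres and radians):
On the way, in this order (a step that is already met when the one before it is completed fails the run):
1. the wheel runs free and anticlockwise, untouched, after the mark has passed the pointer for the first time (value of joint wheel above 0.5 rad and velocity of joint wheel above 0.4 rad/s and contact force between each of the arm, the fingers and wheel below 0.05 N), for 0.2 s.
2. a fingertip has braked the wheel to a stop on a later pass, with the red mark at the pointer (value of joint wheel above 5 rad and contact force between the fingers and wheel above 0.3 N and horizontal distance between mark and pointer below 0.018 m and velocity of joint wheel between -0.1 and 0.1 rad/s), for 0.1 s.
At the end, for the whole second after the job is handed in: The wheel is at rest, after at least one free pass, with the middle of the red mark within 18 mm (half the mark's width) of the pointer's line; the cup stands within 15 mm of the wheel's axis; jars and tree have not moved 15 mm (horizontal distance between mark and pointer below 0.018 m and value of joint wheel above 5 rad and velocity of joint wheel between -0.03 and 0.03 rad/s and horizontal distance between cup and hub below 0.015 m and angle between cup's own z axis and vertical below 0.2 rad and height (world z) of cup between 0.068 and 0.08 m and distance of each of jar_green, jar_red, tree from where it was at the start of the episode below 0.015 m); the robot touches nothing.
It fails at once if once the mark has passed the pointer, the wheel comes to a stop with the pointer off the red mark (value of joint wheel above 0.6 rad and not (horizontal distance between mark and pointer below 0.018 m) and velocity of joint wheel between -0.05 and 0.05 rad/s).
It fails at once if the cup is touched (contact force between any of the fingers, the arm and cup above 0.3 N).
It fails at once if the cup is lifted, shifted or tipped (not (horizontal distance between cup and hub below 0.015 m and angle between cup's own z axis and vertical below 0.2 rad and height (world z) of cup between 0.068 and 0.08 m)).
It fails at once if a jar or the tree is moved, tipped or lifted (distance of any of jar_green, jar_red, tree from where it was at the start of the episode above 0.015 m or angle between any of jar_green, jar_red, tree's own z axis and vertical above 0.25 rad).
It also fails if it takes over 54 s, if anything falls off the work surface, if the arm or the gripper's body presses on something with over 40 N, if the wrist force passes 120 N, or if a joint passes its speed limit or range.

### The arm

A 6-joint arm with a two-finger parallel gripper is mounted at the origin on the work surface. World frame = base frame: x ahead of the robot, y to its left, z up, the work surface at z = 0. Lengths are in mm, angles in rad, forces in N, time in s.
With the tool pointing down it reaches from about 300 to 875 mm from the base axis. Payload 4.2 kg.
Tool frame: the origin (TCP) lies midway between the tips of the shut fingers; the grasp point (between the pads) lies 19 mm behind it (arm.grasp_offset is the distance from the TCP to the grasp point, in mm); z points along the fingers, y is the direction in which the jaws open and shut (so a half turn about z gives the same grasp; the last joint's range is limited). The gripper opens to 85 mm and grips with 20 to 120 N. Pads are 22 mm wide; open, the fingers measure 114 mm over their backs; the gripper's body (76 mm by 85 mm) begins 54 mm behind the grasp point. The pads swing forward as they close: fully open they stand 13 mm farther back than shut.
Start: joints at [-1.226, 0.32, 1.565, -0, 1.257, -0.02], TCP at [205.142, -537.176, 231.338] pointing down, gripper open.
Joint ranges: [-3.11, 3.11], [-0.84, 2.01], [0.21, 2.61], [-1.34, 4.49], [0.05, 2.63], [-2.56, 2.56]. Speed limits (rad/s): [2.57, 2.57, 3.14, 3.14, 3.14, 3.14].

### API

Orientations are given as a unit quaternion [x, y, z, w].
In Python, from station import arm, imaging, models gives the robot as it stands. Calls block until the motion is done:
- arm.move_pose(position, orientation): joint-space move of the TCP to a pose.
- arm.move_straight(position, attitude=None, velocity=150, f_stop=None): straight line of the TCP; attitude=None keeps the orientation; velocity is the mean speed in mm/s. With f_stop (N) it stops when the force on the tool has changed by that much, and returns True; else False.
- arm.set_joints(angles): joint-space move.
- arm.let_go() and arm.grab(newtons=None): open the fingers fully, or close them until they stop; newtons is the grip in N (None keeps the last).
- arm.pause(seconds).
- arm.solve_ik(position, orientation): joint angles nearest the present ones, or None.
- imaging.capture(name): name is "scene" or "top" or "wrist"; returns (picture, depth): 420x560x3 uint8, blue, green, red; 420x560 float32, mm along the optical axis (not along the pixel's ray), 0 where there is no reading.
- imaging.camera_params(name): a dict with "camera_matrix" (3x3 intrinsics, pixels), "R" (3x3) and "t" (3): a world point X has camera coordinates R X + t. Camera axes: x right, y down, z forward; pixel columns grow to the right and rows downward; lengths in mm; the calibration is good to about 2 mm. The wrist camera is an equidistant fisheye: a pixel r from the principal point sees the ray r / f radians off the axis. A picture is of the moment at which its call begins: read the wrist's pose just before it. camera_params takes no time and is no camera call; for the wrist camera it gives the pose at the moment of the call.
A pose or a line that the arm cannot do raises arm.PlanningError and nothing moves.
- arm.hand_in(): hands the job in, once; it reports no verdict.
Trained networks look in the newest picture that a camera, given by its name, has taken for a name from the list of things; names that differ only in an ending like _2 or _b are one class to them, and where a whole thing is asked for, a point or a joint stands for the part that bears it (a point fixed in the world has none). Each returns a list of dicts, best first, with "p" (0 to 1); they miss things now and then, are a little off and sometimes report something else, mostly with a low value. They report only what shows in the picture. A call takes as long as a camera call. They do not tell look-alikes from the thing itself.
- models.search_frame(camera, thing): "rect" ([centre column, centre row, width, height] in pixels, round what is visible of it).
- models.cut_out(camera, thing): "region" (420x560 bool, what is visible of it) and "rect" ([centre column, centre row, width, height] in pixels, round what is visible of it).
Readings, each from a call of its own:
- arm.get_time_s(): time.
- arm.get_joint_pos(): joint angles.
- arm.get_dq(): joint speeds.
- arm.get_effort(): joint torques, N m.
- arm.get_tool_pos(): TCP position.
- arm.get_eef_rot(): TCP orientation.
- arm.get_ft_force(): force on the tool from outside, world axes, zero at the start.
- arm.get_moment(): the same for the moment, N m.
- arm.get_finger_gap(): finger opening in mm.
Only numpy, scipy, OpenCV 4.12 (cv2) and the standard library are available. Lean on these libraries where they do the work, as an engineer would, in place of code of your own. Each camera call takes 0.05 s, during which the arm holds its last target.

## Working session

There is one attempt and no reset: what is moved stays moved. The work goes in short steps, each a Python script; the robot and the scene stay as the last script left them, time stands still between calls to the robot, and variables do not carry over. Pictures are saved under pics/ and viewed, and the job is handed in when it is done.

```bash
ls; mkdir -p pics
python3 - <<'E'
from station import arm, imaging, models
import cv2
for n in ["scene","top","wrist"]:
    im,d=imaging.capture(n); cv2.imwrite(f"pics/{n}0.png",im)
    p=imaging.camera_params(n); print(n,p["camera_matrix"],p["R"],p["t"])
    import numpy as np; np.save(f"pics/{n}0d.npy",d)
print(arm.get_time_s(),arm.get_tool_pos(),arm.get_eef_rot(),arm.get_ft_force())
E
```

```text
pics
scene [[479.75947995   0.         278.79458501]
 [  0.         479.75947995 208.67586077]
 [  0.           0.           1.        ]] [[ 0.4285136   0.90348559 -0.00948003]
 [ 0.65092909 -0.31597141 -0.69025603]
 [-0.62663179  0.28961327 -0.72350311]] [-256.54223101 -317.09205334 1455.99367482]
top [[416.49332159   0.         272.9032372 ]
 [  0.         416.49332159 204.19586928]
 [  0.           0.           1.        ]] [[ 0.02508988 -0.99968438  0.00128272]
 [-0.98745325 -0.02498298 -0.15592284]
 [ 0.15590567  0.00264546 -0.98776841]] [ -22.64573954  592.66190924 1027.10968916]
wrist [[325.1922621    0.         278.1868264 ]
 [  0.         325.1922621  208.88879663]
 [  0.           0.           1.        ]] [[ 3.56173773e-01 -9.34419521e-01 -6.33260246e-04]
 [-9.01180964e-01 -3.43683183e-01  2.64111224e-01]
 [-2.47008325e-01 -9.34988092e-02 -9.64492022e-01]] [-575.9107973   -33.97528859  377.25621401]
0.15 [ 205.02518386 -536.81150979  230.67454789] [ 9.83409827e-01  1.81396357e-01 -1.10644037e-04 -6.78799319e-04] [ 0.20488264  0.05223093 -0.51931414]
```

View pics/scene0.png

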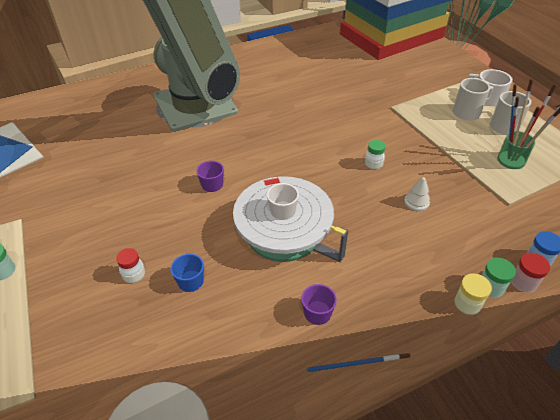

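View pics/top0.png

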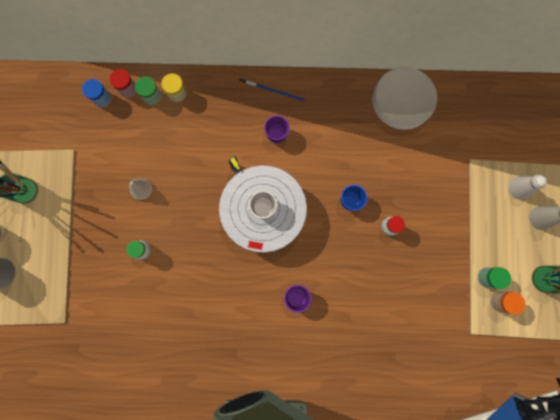

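View pics/wrist0.png

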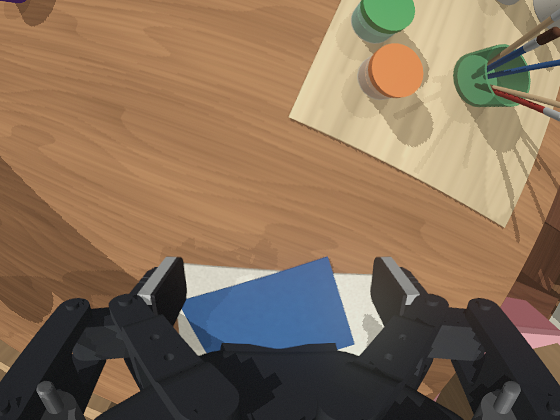

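Scene: the wheel is at top-image pixel (263,208), with a white cup on it. The red mark is at (256,245) and the yellow pointer at (235,164). The purple cups (277,128) and (297,299) and the blue cup (354,198) are look-alikes, standing off the wheel. The scene jars are green (138,250) and red (393,225), and the tree is at (140,188).

```bash
cat > h.py <<'E'
from station import arm, imaging, models
import cv2, numpy as np
def ray(name,uv,P=None):
    P=P or imaging.camera_params(name);K=P["camera_matrix"];R=np.array(P["R"]);t=np.array(P["t"])
    d=np.array([(uv[0]-K[0][2])/K[0][0],(uv[1]-K[1][2])/K[1][1],1.])
    return -R.T@t, R.T@d
def onz(name,uv,z,P=None):
    o,d=ray(name,uv,P); return o+d*(z-o[2])/d[2]
def tri(uv1,uv2):
    o1,d1=ray("scene",uv1);o2,d2=ray("top",uv2)
    A=np.stack([d1,-d2],1);s=np.linalg.lstsq(A,o2-o1,rcond=None)[0]
    a,b=o1+s[0]*d1,o2+s[1]*d2
    return (a+b)/2,np.linalg.norm(a-b)
def redmask(im):
    h=cv2.cvtColor(im,cv2.COLOR_BGR2HSV)
    return (((h[...,0]<6)|(h[...,0]>174))&(h[...,1]>170)&(h[...,2]>90))
E
python3 - <<'E'
from h import *
out={}
for n in ["scene","top"]:
    im,d=imaging.capture(n)
    for th in ["wheel","cup","jar_green","jar_red","tree","pointer","mark"]:
        try:
            for r in models.cut_out(n,th)[:4]:
                print(n,th,round(r["p"],2),np.round(r["rect"]),r["region"].sum())
                if th=="wheel" : np.save(f"pics/w_{n}.npy",r["region"])
                break_=0
        except Exception as e: print(n,th,e)
    # depth -> points on wheel plane
    P=imaging.camera_params(n);K=P["camera_matrix"];R=np.array(P["R"]);t=np.array(P["t"])
    v,u=np.mgrid[:420,:560]
    c=np.stack([(u-K[0][2])/K[0][0]*d,(v-K[1][2])/K[1][1]*d,d],-1)
    W=(c-t)@R
    np.save(f"pics/W_{n}.npy",W)
    m=redmask(im); 
    cc=cv2.connectedComponentsWithStats(m.astype(np.uint8))
    for s,ce in zip(cc[2][1:],cc[3][1:]):
        if s[4]>20: print(n,"red",s,ce, W[int(ce[1]),int(ce[0])])
    cx,cy=(263,208) if n=="top" else (283,212)
    sel=(d>0)&(W[...,2]>66)&(W[...,2]<82)&(np.hypot(u-cx,v-cy)<65)
    pts=W[sel]; (x,y),rr=cv2.minEnclosingCircle(pts[:,:2].astype(np.float32)); print(n,"wheel",x,y,rr,np.median(pts[:,2]),len(pts))
    h=cv2.cvtColor(im,cv2.COLOR_BGR2HSV); ym=(abs(h[...,0].astype(int)-26)<5)&(h[...,1]>150)&(h[...,2]>120)&(np.hypot(u-cx,v-cy)<80)
    print("yellow",ym.sum(), np.argwhere(ym).mean(0)[::-1], np.median(W[ym],0))
    for a in [(0,0)]:
        crop=im[cy-80:cy+80,cx-80:cx+80]; cv2.imwrite(f"pics/{n}_crop.png",cv2.resize(crop,None,fx=3.5,fy=3.5,interpolation=cv2.INTER_CUBIC))
E
```

```text
scene wheel 0.86 [286. 215. 104.  80.] 5302
scene cup 0.98 [282. 201.  34.  35.] 984
scene cup 0.77 [188. 272.  29.  40.] 989
scene cup 0.72 [212. 176.  25.  28.] 635
scene cup 0.65 [317. 306.  35.  40.] 1087
scene jar_green 0.94 [375. 156.  24.  31.] 510
scene jar_green 0.74 [283. 215. 104.  77.] 5265
scene jar_red 0.47 [284. 214. 100.  78.] 5270
scene tree 0.72 [417. 193.  22.  36.] 591
scene pointer 0.64 [292. 218. 118.  87.] 6019
scene mark 0.69 [292. 219. 115.  90.] 5942
scene mark 0.63 [283. 214.  97.  78.] 5247
scene red [ 340   22  106   38 1301] [386.69100692  41.01767871] [ 19.27937676 669.85635518  59.64450213]
scene red [528 106  16  27  49] [536.20408163 117.3877551 ] [612.24064744 696.62661788 126.47135169]
scene red [511 116   5  27  37] [512.91891892 128.48648649] [612.71761895 622.49424743 117.79918295]
scene red [265 179  14   6  55] [271.61818182 181.38181818] [481.56847592  36.27267158  71.18051994]
scene red [117 249  22  20 328] [127.41768293 258.1402439 ] [ 555.05610159 -317.92289232   65.27153336]
scene red [519 253  31  25 567] [534.2627866  265.04409171] [92
[... 366 characters left out ...]
. 202.  28.  30.] 576
top jar_green 0.56 [139. 252.  25.  21.] 390
top jar_red 0.62 [394. 226.  23.  17.] 378
top tree 0.64 [141. 189.  23.  21.] 417
top pointer 0.63 [263. 203.  86.  96.] 5590
top mark 0.62 [262. 210.  86.  91.] 5356
top red [110  69  21  20 321] [119.49221184  78.42990654] [921.22916092 411.42259461  61.00541776]
top red [388 216  17  17 219] [396.11415525 224.04109589] [ 547.84034222 -319.2338102    62.50953655]
top red [249 242  13   7  59] [255.06779661 244.84745763] [488.04677105  34.05947091  72.27736834]
top wheel 595.1998291015625 31.49188995361328 130.2067108154297 73.41411056453248 5579
yellow 56 [234.73214286 162.83928571] [693.96861486  92.24703923  85.93346011]
```

View pics/top_crop.png

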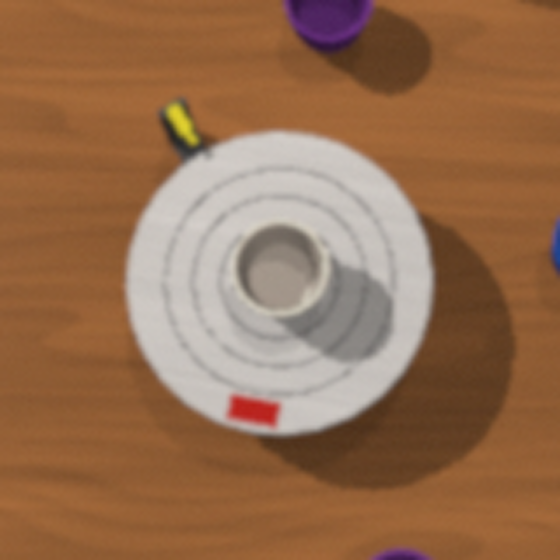

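View pics/scene_crop.png

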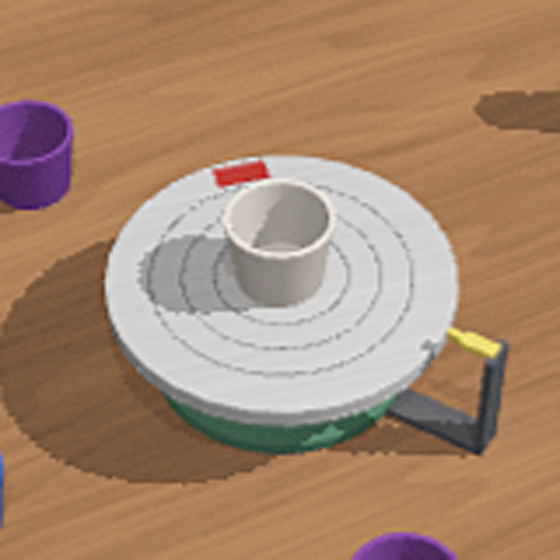

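Run:
```python
from h import *
from scipy.optimize import least_squares
res={}
for n,(cx,cy) in {"top":(263,208),"scene":(284,214)}.items():
    im,d=imaging.capture(n)
    hsv=cv2.cvtColor(im,cv2.COLOR_BGR2HSV)
    m=((hsv[...,1]<45)&(hsv[...,2]>140)|redmask(im)).astype(np.uint8)
    m=cv2.morphologyEx(m,cv2.MORPH_CLOSE,np.ones((3,3)))
    l=cv2.connectedComponents(m)[1]; k=l[cy+ (20 if n=="top" else 25),cx-5]
    c=max(cv2.findContours((l==k).astype(np.uint8),0,cv2.CHAIN_APPROX_NONE)[0],key=cv2.contourArea)[:,0,:]
    hull=cv2.convexHull(c)[:,0,:]
    H=np.array([onz(n,p,74.)[:2] for p in c])
    f=lambda q:np.hypot(H[:,0]-q[0],H[:,1]-q[1])-q[2]
    s=least_squares(f,[595,33,110],loss="soft_l1",f_scale=2); print(n,s.x,np.median(abs(s.fun)))
    hub=s.x[:2]
    rm=redmask(im); yy,xx=np.nonzero(rm); k2=np.hypot(xx-cx,yy-cy)<60
    mk=onz(n,(xx[k2].mean(),yy[k2].mean()),74.); print("mark",mk,np.hypot(*(mk[:2]-hub)),np.arctan2(*(mk[:2]-hub)[::-1]))
    ym=(abs(hsv[...,0].astype(int)-26)<7)&(hsv[...,1]>110)&(hsv[...,2]>90)
    yy,xx=np.nonzero(ym); k2=np.hypot(xx-cx,yy-cy)<80
    res[n]=(xx[k2].mean(),yy[k2].mean());print("yellow",k2.sum(),res[n])
    for z in(78,88):
        Y=np.array([onz(n,p,float(z))[:2] for p in zip(xx[k2],yy[k2])]);e=Y-hub
        r=np.hypot(*e.T);a=np.arctan2(e[:,1],e[:,0]);print(z,"r",r.min(),r.max(),"ang mean",a.mean(), "slope dir",cv2.fitLine(Y.astype(np.float32),2,0,.01,.01).ravel())
print(tri(res["scene"],res["top"]))
rs=[]
for th,s,t in [("cup rim c",(282,186),(263,205)),("jarG cap",(375,147),(138,250)),("jarR",(127.4,258.1),(396.1,224.0))]:
    print(th,tri(s,t))
W=np.load("pics/W_top.npy")
for nme,(u,v) in dict(green=(138,250),red=(393,225),tree=(140,188),purp1=(277,128),purp2=(297,299),blue=(354,198),bowl=(405,98)).items():
    w=W[v-4:v+5,u-4:u+5].reshape(-1,3);print(nme,np.median(w,0),w[:,2].max())
```

```text
top [578.75020853  18.116065   108.05312762] 0.6254721059935164
mark [485.648637    33.66486844  74.        ] 94.39103723202395 2.976110881408033
yellow 72 (np.float64(234.58333333333334), np.float64(162.69444444444446))
78 r 116.96300539704662 151.88743016351413 ang mean 0.5780654708006322 slope dir [8.3790147e-01 5.4582155e-01 6.9234180e+02 9.2224266e+01]
88 r 114.43494145160624 149.00644636181877 ang mean 0.5824454706112738 slope dir [8.3790624e-01 5.4581416e-01 6.8975012e+02 9.1225487e+01]
scene [582.29938035  19.47252147 109.5156759 ] 1.1314510644502604
mark [486.13389074  35.80795445  74.        ] 97.543055938376 2.9733308563944734
yellow 74 (np.float64(337.97297297297297), np.float64(229.5))
78 r 110.80156558587214 142.35126163979382 ang mean 0.653690888234566 slope dir [8.3348912e-01 5.5253589e-01 6.8353809e+02 9.6981964e+01]
88 r 113.776411219271 145.2124926558405 ang mean 0.5884377833504129 slope dir [8.334792e-01 5.525508e-01 6.907674e+02 9.184920e+01]
(array([690.14156759,  91.7459022 ,  87.26102317]), np.float64(0.9781411549282996))
cup rim c (array([576.01452047,  17.20595607, 143.76366137]), np.float64(4.399032237828077))
jarG cap (array([467.68270584, 330.16992473,  56.42306268]), np.float64(5.125243758325779))
jarR (array([ 548.70738024, -319.07357759,   58.22441181]), np.float64(3.324476922657934))
green [466.30876366 325.56464755  63.81284517] 69.17076308468684
red [ 544.94809232 -311.28367639   63.69359689] 67.8760566549428
tree [626.06918878 337.10286996  48.59498042] 1106.9850761254531
purp1 [812.54736502 -13.55877725   4.99479938] 14.563974957496496
purp2 [352.90169626 -76.20804503   4.41882151] 9.648377052016938
blue [ 622.03618791 -224.81602206    4.36497474] 15.191550670258401
bowl [ 898.27247347 -361.76320107   28.11547935] 32.930220893259765
```

```bash
cat >> h.py <<'E'
HUB=np.array([580.5,18.8])
def down(a): return [np.cos(a/2),np.sin(a/2),0,0]
Q=down(np.pi/2)
E
python3 - <<'E'
from h import *
print(arm.get_time_s())
arm.grab(20); print(arm.get_time_s(),arm.get_finger_gap())
for P in [(489,18.8,110),(489,108,110)]:print(arm.solve_ik(P,Q))
arm.move_pose([489,18.8,110],Q)
print(arm.get_time_s(),arm.get_tool_pos(),arm.get_ft_force(),arm.get_joint_pos())
for n in ["top","scene"]:
    im,d=imaging.capture(n);cv2.imwrite(f"pics/{n}1.png",im)
im,d=imaging.capture("wrist");cv2.imwrite("pics/wrist1.png",im)
E
```

```text
1.05
1.8167 0.14220549222766735
[ 1.49246977e-02  3.02693682e-01  1.93230645e+00 -4.44089210e-16
  9.06592517e-01  1.49246977e-02]
[ 1.94403408e-01  3.18516929e-01  1.90737066e+00 -4.44089210e-16
  9.15705061e-01  1.94403408e-01]
4.0833 [489.29643619  18.13219021 110.15985051] [ 0.16082379 -0.17201755  0.8473979 ] [ 1.36698000e-02  3.02644849e-01  1.93187208e+00 -2.30943409e-04
  9.06553319e-01  1.49103532e-02]
```

View pics/top1.png

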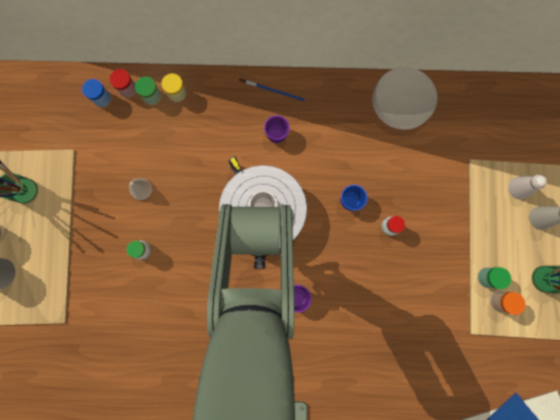

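View pics/scene1.png

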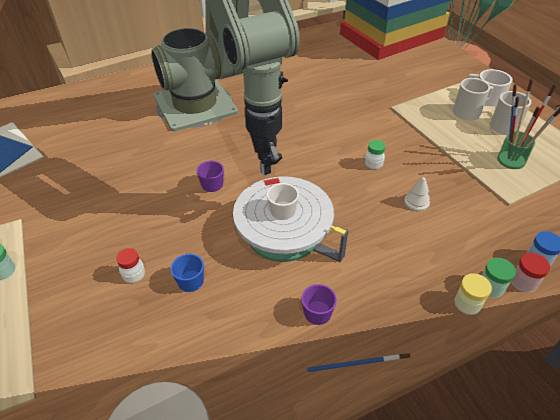

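View pics/wrist1.png

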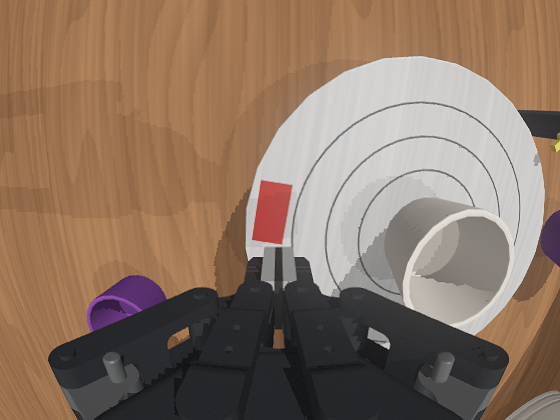

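The wrist view shows the shut tips over the rim just beside the red mark (272,212). The cup (460,270) is well clear. The scene camera sees the whole wheel head unobstructed, so I'll track with that. Next is a test press on the resting wheel.

```bash
cat >> h.py <<'E'
def markangle(save=None):
    t=arm.get_time_s(); im,_=imaging.capture("scene")
    if save: cv2.imwrite(save,im)
    h=cv2.cvtColor(im,cv2.COLOR_BGR2HSV)
    m=((h[...,0]<7)|(h[...,0]>173))&(h[...,1]>150)&(h[...,2]>60)
    m[:160]=0;m[270:]=0;m[:,:225]=0;m[:,340:]=0
    yy,xx=np.nonzero(m)
    if len(xx)<15: return t,None,len(xx),None
    p=onz("scene",(xx.mean(),yy.mean()),74.)[:2]-np.array([582.3,19.5])
    return t,np.arctan2(p[1],p[0]),len(xx),np.hypot(*p)
PA=0.583
E
python3 - <<'E'
from h import *
print(markangle())
arm.move_straight([489,18.8,83],velocity=60)
t=arm.get_time_s();f0=arm.get_ft_force();print(arm.get_tool_pos(),f0)
r=arm.move_straight([489,18.8,66],velocity=60,f_stop=3)
t2=arm.get_time_s();print(r,t2-t,arm.get_tool_pos(),arm.get_ft_force(),arm.get_time_s())
arm.pause(.1);print(arm.get_tool_pos(),arm.get_ft_force(),arm.get_time_s())
print(markangle())
E
```

```text
(4.2333, np.float64(2.9759333027946444), 65, np.float64(97.81257293508708))
[488.95721831  18.8409666   82.69270711] [0.64828311 0.69393627 0.25435154]
True 0.25839999999999996 [490.56048527  18.86526472  74.03100824] [-0.71559444 -0.05114015  7.07010651] 5.1417
[490.53171464  18.8571313   74.04240366] [-0.19220709  0.11169523  5.75358992] 5.2417
(5.2417, np.float64(2.888210860019359), 32, np.float64(98.0028337582895))
```

Run:
```python
from h import *
arm.move_straight([489,36,84],velocity=120)
arm.move_straight([489,54,83],velocity=120)
r=arm.move_straight([489,54,66],velocity=60,f_stop=3)
p=arm.get_tool_pos();print(r,p,arm.get_ft_force(),arm.get_time_s())
x,y,z=p
arm.move_straight([489,y-130,z+4],velocity=190)
print(arm.get_tool_pos(),arm.get_ft_force(),arm.get_time_s())
for i in range(3):print(markangle("pics/f%d.png"%i))
```

```text
True [490.33402229  53.87405985  74.00181619] [-0.87416426  0.46797601  8.98462168] 6.1667
[488.69422147 -75.64181404  77.59564574] [-0.40078496  0.42540958 -0.04061161] 7.0
(7.0, np.float64(-2.2123480083438527), 78, np.float64(95.92760624205573))
(7.05, np.float64(-2.1429325218194015), 78, np.float64(95.91459968903368))
(7.1, np.float64(-2.0549635913896585), 74, np.float64(95.46818838444695))
```

First flick gave about 1.57 rad/s, which is marginal for a full later pass. The mark is still 2.6 rad before the pointer, so I'll stop the wheel now and flick harder.

Run:
```python
from h import *
arm.move_straight([489,54,82],velocity=300)
t=arm.get_time_s()
r=arm.move_straight([489,54,66],velocity=70,f_stop=3)
p=arm.get_tool_pos();print(r,t,p,arm.get_ft_force(),arm.get_time_s())
x,y,z=p
print(markangle())
arm.move_straight([489,y-135,z+4],velocity=290)
print(arm.get_tool_pos(),arm.get_ft_force(),arm.get_time_s())
for i in range(3):print(markangle("pics/g%d.png"%i))
```

```text
True 7.7333 [490.47751113  53.61914888  74.02467473] [ 0.40305082 -0.83729046  5.4419496 ] 7.9583
(7.9583, np.float64(-0.9732748848559943), 92, np.float64(93.24794362710111))
[488.44466736 -82.33907573  77.70261402] [-0.61318603 -0.49894984 -0.53608959] 8.625
(8.625, np.float64(-0.3440119678966886), 95, np.float64(92.36334854774232))
(8.675, np.float64(-0.28487484333140173), 97, np.float64(92.36930423126043))
(8.725, np.float64(-0.23561591795813253), 98, np.float64(92.2226193767527))
```

Run:
```python
from h import *
arm.move_straight([489,14,81.5],velocity=330)
t=arm.get_time_s()
r=arm.move_straight([489,14,66],velocity=70,f_stop=6)
p=arm.get_tool_pos();print(r,t,p,arm.get_ft_force(),arm.get_time_s())
for i in range(2):print(markangle("pics/i%d.png"%i))
print(arm.get_tool_pos(),arm.get_ft_force(),arm.get_time_s())
```

```text
True 9.2167 [490.42756533  13.77196847  74.00911871] [-1.43461695  0.62371482  8.2692733 ] 9.4417
(9.4417, np.float64(0.3923058652371733), 90, np.float64(92.63985351122625))
(9.4917, np.float64(0.3903748220365256), 91, np.float64(92.65272007429968))
[490.45377909  13.82774857  74.05827132] [-0.22766726 -0.1842415   6.76596501] 9.5417
```

Run:
```python
from h import *
arm.move_straight([489,70,73],velocity=90)
p=arm.get_tool_pos();print(p,arm.get_ft_force(),arm.get_time_s())
for i in range(1):print(markangle("pics/j%d.png"%i))
```

```text
[491.30003351  69.47117992  74.0200657 ] [ 2.4846193  -0.76100237  6.94035647] 10.3
(10.3, np.float64(-0.17906772263191173), 98, np.float64(92.0964585100075))
```

Run:
```python
from h import *
arm.move_straight([489,70,72],velocity=30)
print(arm.get_tool_pos(),arm.get_ft_force(),arm.get_time_s())
arm.move_straight([489,-80,75.4],velocity=210)
print(arm.get_tool_pos(),arm.get_ft_force(),arm.get_time_s())
for i in range(3):print(markangle("pics/k%d.png"%i))
```

```text
[491.37291845  69.58149649  73.95966566] [ 0.01990947 -0.22667272 13.7149707 ] 10.6
[488.55113904 -79.55868228  75.02206158] [ 0.80564912  0.19437864 -0.00988253] 11.4667
(11.4667, np.float64(2.5937897834611245), 59, np.float64(97.22227069609038))
(11.5167, np.float64(2.7772212359418456), 60, np.float64(97.53303847586024))
(11.5667, np.float64(2.9736359469189853), 59, np.float64(97.75013841031772))
```

Now it runs at about 3.8 rad/s, free. I'll return to hover and track the mark while it coasts.

```bash
sed -i 's/np.array(\[582.3,19.5\])/np.array([579.6,19.2])/' h.py
cat >> h.py <<'E'
import json
def track(T,step=0.25,f="trk.json"):
    try: L=json.load(open(f))
    except Exception: L=[]
    t0=arm.get_time_s()
    while arm.get_time_s()<t0+T:
        t,a,n,r=markangle()
        if a is not None and n>45 and abs(abs(a)-np.pi)>0.5: L.append([t,a])
        if step>0.05: arm.pause(step-0.05)
    json.dump(L,open(f,"w"))
    return L
E
python3 - <<'E'
from h import *
arm.move_straight([489,-80,90],velocity=80)
arm.move_straight([489,18.8,83],velocity=100)
print(arm.get_tool_pos(),arm.get_ft_force(),arm.get_time_s())
L=track(4);L=np.array(L)
t=L[:,0];v=np.unwrap(L[:,1],period=2*np.pi)
for a,b in L: print(round(a,3),round(b,3))
E
```

```text
[489.02751462  18.44280864  83.00552129] [ 0.45579725  0.47191669 -0.34203816] 13.0917
13.092 2.33
13.592 -2.257
13.842 -1.427
14.092 -0.618
14.342 0.175
14.592 0.945
14.842 1.696
15.092 2.43
15.592 -2.425
15.842 -1.723
16.092 -1.044
16.342 -0.381
16.592 0.26
16.842 0.886
```

```bash
cat >> h.py <<'E'
from scipy.optimize import least_squares
def fit(L,win=8):
    L=np.array(L);L=L[L[:,0]>L[-1,0]-win];t=L[:,0]-L[-1,0]
    # sequential unwrap backward w/ speed prediction
    v=[L[-1,1]];w=None
    for i in range(len(L)-2,-1,-1):
        dt=t[i]-t[i+1]
        a=L[i,1]
        if w is None: pred=v[-1]+(2.0 if len(v)<2 else 0)*dt
        else: pred=v[-1]+w*dt
        a+=2*np.pi*round((pred-a)/(2*np.pi)); 
        w=(a-v[-1])/dt; v.append(a)
    v=np.array(v[::-1])
    deg=2
    A=np.stack([np.ones_like(t),t,t**2/2, t**3/6],1)[:, :4 if win>5 else 3]
    s=np.linalg.lstsq(A,v,rcond=None)[0]
    return L[-1,0],s,np.abs(A@s-v).max()
E
python3 - <<'E'
from h import *
L=track(4.5);t,s,e=fit(L,8);print(arm.get_time_s(),t,s,e);t,s,e=fit(L,4);print(t,s,e)
E
```

```text
21.5917 20.5917 [ 2.32546934  1.65449996 -0.2028732   0.0103534 ] 0.009089412640586048
20.5917 [ 2.32073167  1.63753693 -0.22449308] 0.005314693338888343
```

Now about 1.45 rad/s. The next pointer pass comes in about 2.4 s at about 1.0 rad/s, so I'll brake on that one. The two stops made earlier suggest an effective stop about 0.13 s after the press is called.

Run:
```python
from h import *
PT=0.583; LAT=0.13
def pred(L):
    t,s,e=fit(L,5)
    tgt=PT
    while tgt<s[0]+0.05: tgt+=2*np.pi
    d=tgt-s[0]; a=s[2]
    tau=(-s[1]+np.sqrt(s[1]**2+2*a*d))/a
    return t+tau,s,e,s[1]+a*tau
print(arm.get_time_s(),arm.get_tool_pos())
L=track(1.0,0.1);ts,s,e,w=pred(L);print(arm.get_time_s(),ts,s,e,w)
while arm.get_time_s()<ts-LAT-0.2:
    L=track(0.1,0.05);ts,s,e,w=pred(L)
print(arm.get_time_s(),ts,s,e,w)
arm.pause(max(0,ts-LAT-arm.get_time_s()))
t=arm.get_time_s()
r=arm.move_straight([489,18.8,66],velocity=75,f_stop=5)
print(t,r,arm.get_time_s(),arm.get_tool_pos(),arm.get_ft_force())
for i in range(4):print(markangle("pics/s%d.png"%i))
arm.pause(.15);print(arm.get_ft_force(),arm.get_time_s())
```

```text
21.5917 [488.98783538  18.78620539  82.99770101]
22.5917 24.081959328727837 [-1.17298144  1.2681971  -0.20623851] 0.013714107217333904 0.9402243942123548
23.6917 24.01599885832515 [ 0.1958193   1.07042949 -0.19243213] 0.0111986094668719 0.9984023651645568
23.8833 True 24.1167 [490.77558308  18.69114694  74.01695764] [-1.08755904 -0.17416389 11.41482822]
(24.1167, np.float64(0.5828362651044778), 88, np.float64(95.39281522195705))
(24.1667, np.float64(0.5828362651044778), 88, np.float64(95.39281522195705))
(24.2167, np.float64(0.5828362651044778), 88, np.float64(95.39281522195705))
(24.2667, np.float64(0.5828362651044778), 88, np.float64(95.39281522195705))
[-1.16334202 -0.51935713  8.87283998] 24.4667
```

Run:
```python
from h import *
arm.move_straight([489.5,18.8,95],velocity=50)
arm.move_straight([489.5,18.8,150],velocity=100)
print(arm.get_tool_pos(),arm.get_ft_force())
for i in range(2):
    print(markangle("pics/end.png")); arm.pause(.3)
im=cv2.imread("pics/end.png");cv2.imwrite("pics/endc.png",cv2.resize(im[130:290,200:370],None,fx=3.5,fy=3.5,interpolation=cv2.INTER_CUBIC))
im,_=imaging.capture("top");cv2.imwrite("pics/endtop.png",cv2.resize(im[100:280,120:420],None,fx=2.6,fy=2.6,interpolation=cv2.INTER_CUBIC))
print(arm.get_time_s())
```

```text
[488.99070573  18.77248572 149.4806215 ] [-0.51082975 -0.84806211 -0.54485297]
(25.7583, np.float64(0.5828362651044778), 88, np.float64(95.39281522195705))
(26.1083, np.float64(0.5828362651044778), 88, np.float64(95.39281522195705))
26.5083
```

View pics/endc.png

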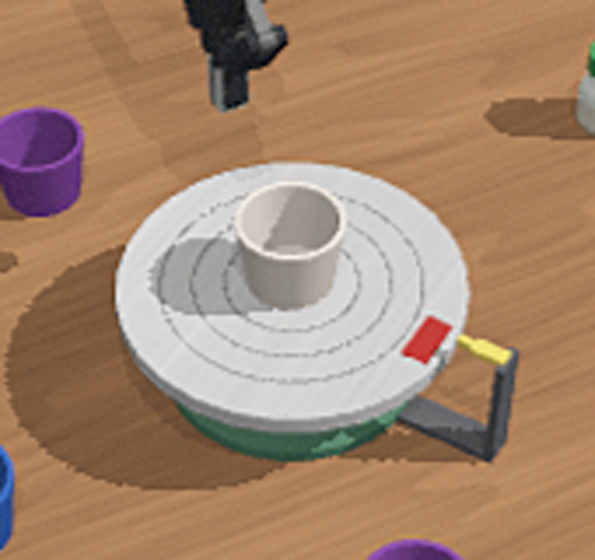

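View pics/endtop.png

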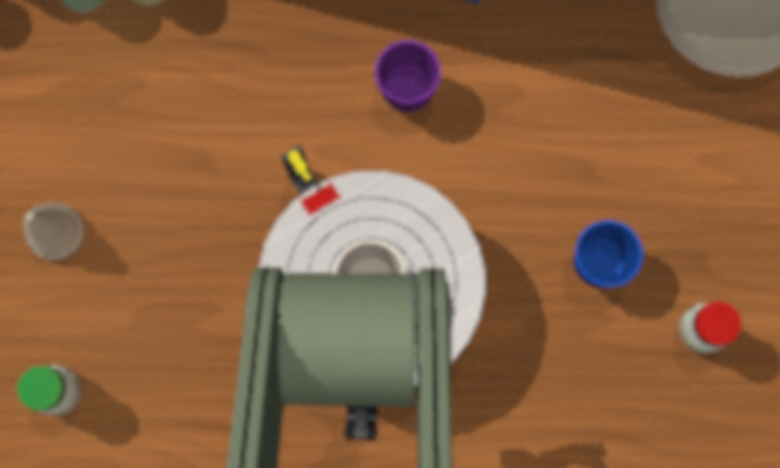

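Both views show the mark at the pointer (top crop: mark (321,199), pointer tip (310,186)). The cup is standing in the middle, the finger is clear, and the jars and tree look unmoved.

```bash
python3 -c "
from station import arm
arm.hand_in()"
```

```text
the job is handed in; nothing more can be done
```

The wheel spun anticlockwise, was braked in one go with the red mark at the pointer, and the job is handed in at about 26.5 s. `hand_in` gives no verdict, so this rests on my own checks.

- **Flicks:** The first two were too weak, at about 1.6 and 1.1 rad/s. Each time I stopped the wheel before the mark had reached the pointer, and after the second I also dragged it back about 0.6 rad. The third flick, pressed at about 14 N, gave about 3.8 rad/s, and the wheel then ran free for several turns.
- **Braking:** I tracked the mark with the scene camera and pressed once as the wheel slowed to about 1.0 rad/s. The mark stopped at 0.583 rad, against my estimate of 0.583 rad for the pointer. I held the finger down for about 0.35 s and lifted it straight off.
- **Last checks:**
  - The mark angle did not change after the finger came off.
  - In the pictures the cup stands in the middle, and the jars and tree look unmoved.
  - The finger is about 75 mm above the wheel and the wrist force is near zero.
- **Disagreements:** The two cameras differed by 2–4 mm on where the hub is. I measured the mark at 92–98 mm from the axis instead of 100 mm. That could put the stop angle off by about 0.02 rad, against an allowance of 0.18 rad.

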